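# Slide the inlaid box over the lip and seat it in the corner of the work board

## Task

Push the dark inlaid box, without lifting it, up the ramp and over the lip of the work board until it lies flat on the sunk deck, and press it firmly against the brass pad of the end stop (about 10 N, held for a second). Then push it sideways and press it the same way against the side rail, so that it ends square and snug in the corner, touching both, and let go. Never press it on the stop or the rail with more than 20 N, or its veneer edge is crushed, and leave the other things on the bench alone.

Things in the scene. Friction and masses are not known exactly. Their poses are not given: they have to be found in the camera images.
- box: The inlaid box to be loaded: dark wood with brass bands and hexagons, closed, one solid piece, 90 (its x) x 110 (its y) x 40 mm high, 0.22 to 0.45 kg. Origin: centre of its underside; z up. It starts on the bench before the ramp, its +x face towards the ramp, turned up to 0.15 rad.
- board: Fixed plywood work board. +x: direction of the push, +y to its left, z up. Origin: at bench height (z = 0) under the lip's inner edge. Ramp rises from bench height at x = -105 mm to 13 mm at x = -10; lip: dark strip x = -10 to 0, top 13 mm above the bench; sunk deck x = 0 to 175, top 9 mm above the bench. All spans y = -110 to +90 mm.
- stop: End stop across the deck: fixed brown block, axes as the board's, y = -65 to +50 mm, 30 mm high above the deck, rigid brass pad on its lip side. Origin: at deck height on the block's lip side. A screw sets the pad's face anywhere from x = 0 to -24 mm; this is not measured: feel for it. A red feeler pin (under 1 N) stands 3 mm out of the pad. Box home: origin 45 mm before the pad.
- rail: Fixed rigid side rail: brown bar along the deck's -y side, 110 mm long (x = -55 to +55 mm in its frame), 18 mm thick, 22 mm high above the deck. Axes as the board's. Origin: on its face towards +y, mid-length, at deck height; a box fully home has its origin at y = +55 mm in this frame. At the start the box stands 10 to 60 mm clear of its line.
- glue_jar: Bystander: the small glue jar, 48 mm across and 62 mm tall, beside the ramp; leave it alone. Origin: its underside.
- small_box: Bystander: a smaller, lighter-brown inlaid box, 65 x 85 x 32 mm, beyond the stop; leave it alone. Origin: its underside.
- chisel: Bystander: a wooden-handled hand tool about 220 mm long, lying down, to the robot's right; leave it alone. Origin: its underside.
- tape: Bystander: a grey tape dispenser, 130 x 55 x 86 mm, at the back left; leave it alone. Origin: its underside.
- hammer: Bystander: a hammer lying down, to the robot's left; leave it alone. Origin: its underside.
Things that resemble listed ones, but are neither listed nor needed, are in the scene too. Leave any purple look-alike of the box alone.

How it is judged:
By the outcome, as a careful person would: the job done as asked, in the order asked, and still so for the second after the job is handed in, with the robot touching nothing.
It also fails if it takes over 72 s, if anything falls off the work surface, if the arm or the gripper's body presses on something with over 40 N, if the wrist force passes 120 N, or if a joint passes its speed limit or range.

## Robot

A 6-joint arm with a two-finger parallel gripper is mounted at the origin on the work surface. World frame = base frame: x ahead of the robot, y to its left, z up, the work surface at z = 0. Lengths are in m, angles in rad, forces in N, time in s.
With the tool pointing down it reaches from about 0.35 to 0.8 m from the base axis. Payload 7.3 kg.
Tool frame: the origin (TCP) lies between the finger pads; the fingertips stand 14 mm ahead of it and the grasp point (between the pads) lies 5 mm behind it (tip_reach is the distance from the TCP to the fingertips, in m); z points along the fingers, y is the line along which they close (so a half turn about z gives the same grasp; the last joint's range is limited). The gripper opens to 85 mm and grips with 20 to 120 N. Pads are 22 mm wide; open, the fingers measure 114 mm over their backs; the gripper's body (76 mm by 85 mm) begins 54 mm behind the grasp point. The pads swing forward as they close: fully open they stand 13 mm farther back than shut.
Start: joints at [-1.329, 0.342, 1.524, -0, 1.275, -0.146], TCP at [0.199, -0.486, 0.245] pointing down, gripper open.
Joint ranges: [-2.53, 2.53], [-0.77, 2.02], [0.04, 2.7], [-1, 4.14], [0.28, 2.66], [-3.11, 3.11]. Speed limits (rad/s): [2.57, 2.57, 3.14, 3.14, 3.14, 3.14].

## Interface

Orientations are given as a 3x3 rotation matrix whose columns are the frame's x, y, z axes.
In Python, from plant import * gives the robot as it stands.
- The arm moves only by the shell command python3 -m pendant 'ROWS' [OPENING]. ROWS is JSON, a list of rows, each an object of numbers: "dx", "dy", "dz": the shift along the tool's x, y, z in mm; "ax", "ay", "az": the turn, a rotation vector about the tool's x, y, z in degrees. In form: [{"dx": .., "dy": .., "dz": .., "ax": .., "ay": .., "az": ..}, ...]. A call has 1 to 20 rows; each row is the pose to reach, as a shift and turn from the pose commanded when the call began, along the tool's axes at that moment; what a row does not reach only later rows make up. A row lasts 1/10 s, in which the tool goes at most 50 mm and 8.59 degrees, less where a joint would pass 70% of its speed; a pose out of reach is approached as far as the arm can. A call with a gripper value outside its range is refused whole. OPENING is the opening in per cent of the stroke, from 0 (shut) to 100 (fully open), set as the call begins (- or left out, the last holds). The fingers move at their own pace and stop on an object; the grip force is fixed at half the most. Time passes only in rows, so rows that repeat a pose let the fingers close. It gives the time, the measured TCP pose, the force, the opening and the grip force at its end, in the units of the state.
- read_state(): the state, without advancing time (a new reading comes with each control period).
- camera(name): name is "scene" or "top" or "wrist"; returns a dict with "frame" (384x512x3 uint8, blue, green, red), "camera_matrix" (3x3 intrinsics, pixels), "k1" (the pictures are not rectified: a ray, as slopes to the right and down, at radius r is drawn at 1 + k1 r^2 times it, then the intrinsics apply), "cam_to_world" (4x4, takes a point from camera to world coordinates); the wrist camera has in their place "T_tool_cam" (4x4, takes a point from camera to tool coordinates, whose origin is the TCP and whose axes are the flange's). Camera axes: x right, y down, z forward; pixel columns grow to the right and rows downward; lengths in m; the calibration is good to about 2 mm. A picture is of the moment at which its call begins: read the wrist's pose just before it. There is no depth.
- finish_job(): hands the job in; it is judged then, once.
The state is a dict: "time_s": time; "qpos": joint angles; "qvel": joint speeds; "effort": joint torques, N m; "eef_pos": TCP position; "orientation": TCP orientation; "wrist_force": force on the tool from outside, world axes, zero at the start; "moment": the same for the moment, N m; "grip_width": finger opening in m; "gripper_force": force on a finger pad.
Only numpy, scipy, OpenCV 4.12 (cv2) and the standard library are available. Lean on these libraries where they do the work, as an engineer would, in place of code of your own. Each camera call takes 0.05 s, during which the arm holds its last target. There are 200 camera calls.

## Working session

There is one attempt and no reset: what is moved stays moved. The work goes in short steps, Python scripts to look and compute and a shell command to move; the robot and the scene stay as the last step left them, time stands still between calls to the robot, and variables do not carry over. Pictures are saved under pics/ and viewed, at most 10 in all, crops included, and the job is handed in when it is done.

```bash
mkdir -p pics; ls; python3 - <<'E'
from plant import *
import cv2
s=read_state();print(s['eef_pos'],s['orientation'],s['wrist_force'],s['grip_width'])
for n in("scene","top"):
    c=camera(n);cv2.imwrite(f'pics/{n}0.png',cv2.resize(c['frame'],(800,600),interpolation=cv2.INTER_CUBIC));print(n,c['camera_matrix'].tolist(),c['k1'],c['cam_to_world'].round(4).tolist())
E
```

```text
pics
[ 0.19845995 -0.48564438  0.24463649] [[ 9.25745737e-01  3.78146417e-01 -3.43915828e-04]
 [ 3.78146497e-01 -9.25744592e-01  1.47570724e-03]
 [ 2.39655187e-04 -1.49618025e-03 -9.99998852e-01]] [-0.01213524 -0.52286211  0.72171699] 0.08551943012838684
scene [[352.922253162191, 0.0, 254.57236916861942], [0.0, 352.922253162191, 190.95296373903207], [0.0, 0.0, 1.0]] 0.020505837523294594 [[0.0991, 0.5263, -0.8445, 1.5242], [0.9949, -0.0703, 0.0729, -0.0292], [-0.021, -0.8474, -0.5305, 0.6966], [0.0, 0.0, 0.0, 1.0]]
top [[405.70406513303425, 0.0, 254.85167183354295], [0.0, 405.70406513303425, 190.15578152804565], [0.0, 0.0, 1.0]] -0.06687899653680539 [[0.0019, -0.9886, 0.1507, 0.3019], [-0.9999, 0.0003, 0.0145, 0.0457], [-0.0144, -0.1507, -0.9885, 1.3917], [0.0, 0.0, 0.0, 1.0]]
```

View pics/scene0.png

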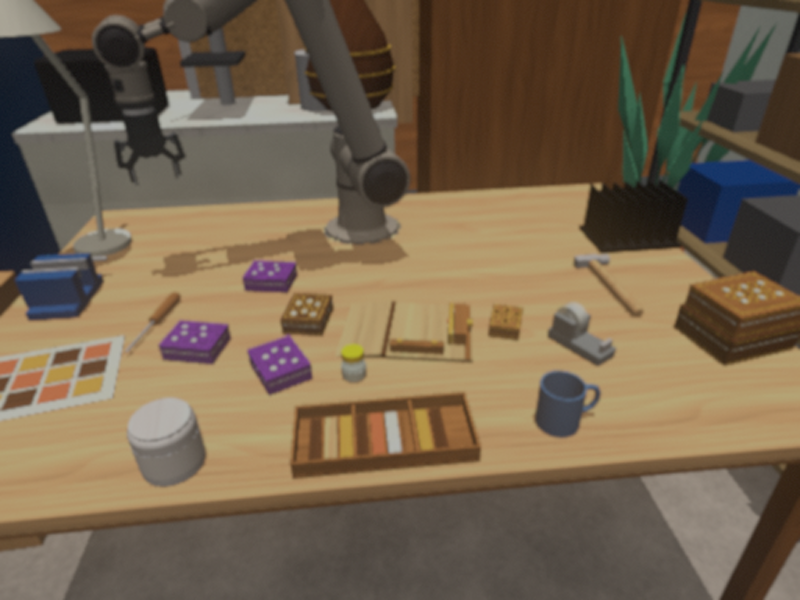

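View pics/top0.png

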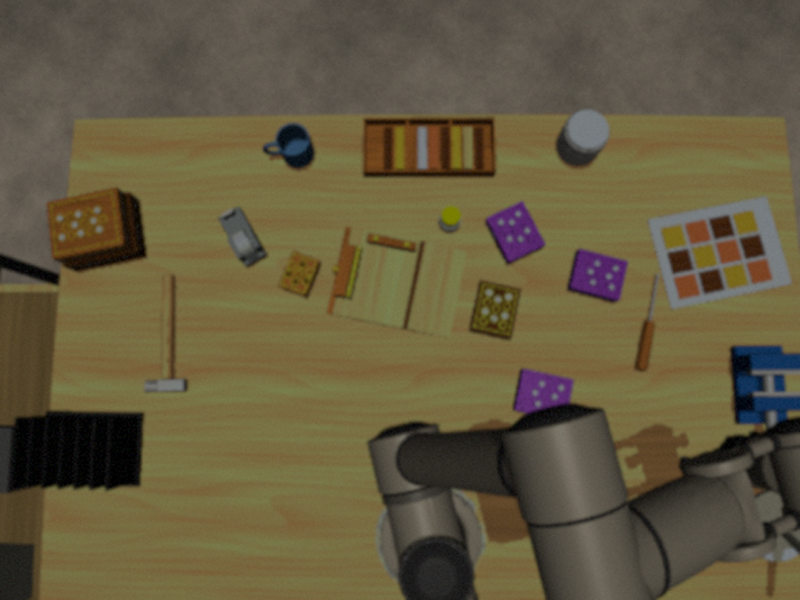

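The scene view shows the box at (307,312) before the ramp and the board at (405,330). In the top view the box is at (496,308), the lip runs (422,242)-(406,328), the rail is at (392,242) and the stop at (345,270). I'll enlarge the top view.

```bash
python3 - <<'E'
from plant import *
import cv2
c=camera("top");f=c['frame'][135:225,200:345]
cv2.imwrite('pics/crop1.png',cv2.resize(f,None,fx=5.5,fy=5.5,interpolation=cv2.INTER_CUBIC))
E
```

```text
(no output)
```

View pics/crop1.png

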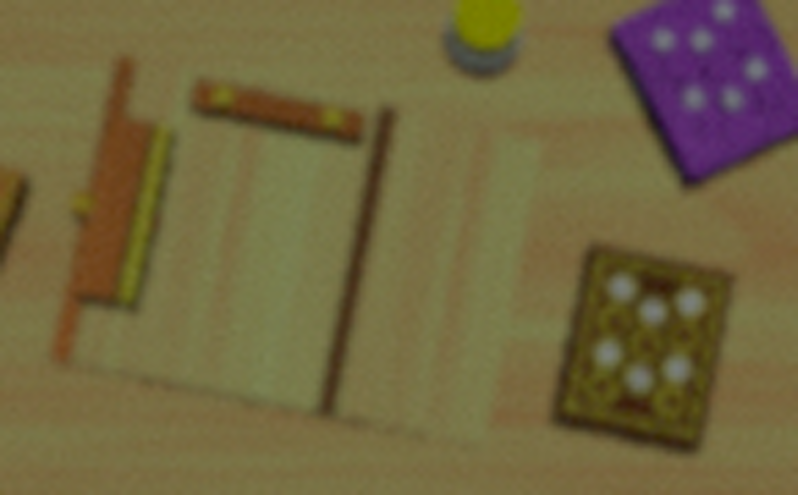

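The crop shows the lip's ends at (388,108) and (329,412), and the box's top corners at (594,247), (732,276), (697,447), (560,420). The rail's face edge runs (196,100)-(360,134). The pad edge runs (172,125)-(135,303) and the jar is at (483,40).

```bash
cat > h.py <<'E'
from plant import *
import cv2, numpy as np
def ray2w(c,uv,z,T=None):
    T=c['cam_to_world'] if T is None else T
    p=cv2.undistortPoints(np.array(uv,float).reshape(-1,1,2),c['camera_matrix'],np.array([c['k1'],0,0,0])).reshape(-1,2)
    d=np.c_[p,np.ones(len(p))]@T[:3,:3].T
    return T[:3,3]+d*((z-T[2,3])/d[:,2])[:,None]
def tool(s=None):
    s=s or read_state();T=np.eye(4);T[:3,:3]=s['orientation'];T[:3,3]=s['eef_pos'];return T
E
python3 - <<'E'
from h import *
c=camera("top")
f=lambda P,z:ray2w(c,(np.array(P,float)+.5)/5.5-.5+[200,135],z)[:,:2]
L=f([(388,108),(329,412)],.013);print('lip',L.round(4).tolist())
B=f([(594,247),(732,276),(697,447),(560,420)],.04);print('box',B.round(4).tolist(),B.mean(0))
R=f([(196,100),(360,134)],.031);print('rail',R.round(4).tolist())
S=f([(172,125),(135,303)],.036);print('pad',S.round(4).tolist())
J=f([(485,15)],.062);print('jar',J, 'purple',f([(612,35),(690,185)],.04).tolist())
yv=L[1]-L[0];yv/=np.hypot(*yv);xv=np.array([yv[1],-yv[0]])
print('len',np.hypot(*(L[1]-L[0])))
ax=R[0]-R[1];print('dir board x from lip',np.arctan2(xv[1],xv[0]),'rail',np.arctan2(ax[1],ax[0]),'len',np.hypot(*ax),'pad',np.arctan2(S[1,1]-S[0,1],S[1,0]-S[0,0])-np.pi/2)
O=L[0]+xv*.005+yv*.110
print('O',O)
for n,P in(('box',B),('boxc',B.mean(0)[None]),('rail',R),('pad',S),('jar',J)):
    print(n,np.c_[(P-O)@xv,(P-O)@yv].round(4).tolist())
bx=(B[0]-B[1]+B[3]-B[2]);print('box x dir',np.arctan2(bx[1],bx[0]))
E
```

```text
lip [[0.6387, 0.0129], [0.4453, 0.0502]]
box [[0.5444, -0.1128], [0.5263, -0.1973], [0.4211, -0.1732], [0.4376, -0.0903]] [ 0.48232245 -0.1433763 ]
rail [[0.6397, 0.1335], [0.6177, 0.0309]]
pad [[0.6225, 0.148], [0.5102, 0.1696]]
jar [[ 0.68545266 -0.04588504]] purple [[0.6788598115747639, -0.12657860550524302], [0.583250187238313, -0.17285269631028222]]
len 0.1970181426496933
dir board x from lip 1.380067889972296 rail 1.3598923413202653 len 0.1050154370549393 pad 1.3810137131113152
O [0.53166249 0.03864267]
box [[-0.1463, -0.0412], [-0.2327, -0.0394], [-0.229, 0.0684], [-0.1444, 0.0679]]
boxc [[-0.1881, 0.0139]]
rail [[0.1137, -0.0881], [0.0087, -0.0859]]
pad [[0.1246, -0.0684], [0.1245, 0.0459]]
jar [[-0.0538, -0.167]]
box x dir 1.3671005840499704
```

```bash
cat >> h.py <<'E'
TH=1.376;O=np.array([.5315,.0385]);XB=np.array([np.cos(TH),np.sin(TH)]);YB=np.array([-np.sin(TH),np.cos(TH)])
def go(bx,by,z,dyaw=0,s=None):  # board target (m), yaw of tool x relative to board x (rad) -> dx,dy,dz mm, rotvec deg
    from scipy.spatial.transform import Rotation as Ro
    T=tool(s);a=TH+dyaw;R=np.array([[np.cos(a),np.sin(a),0],[np.sin(a),-np.cos(a),0],[0,0,-1]])
    w=np.r_[O+bx*XB+by*YB,z]-T[:3,3]
    print('d',(T[:3,:3].T@w*1000).round(1),'a',np.degrees(Ro.from_matrix(T[:3,:3].T@R).as_rotvec()).round(2))
def where():
    s=read_state();T=tool(s);w=T[:2,3]-O;F=s['wrist_force']
    print('t',round(s['time_s'],2),'board',(1000*w@XB).round(1),(1000*w@YB).round(1),'z',(1000*T[2,3]).round(1),'yaw',round(np.arctan2(T[1,0],T[0,0])-TH,4),'Fb',(F[:2]@XB).round(2),(F[:2]@YB).round(2),F[2].round(2),'grip',round(s['grip_width'],4))
E
python3 - <<'E'
from h import *
c=camera("top");print(ray2w(c,np.array([(516,368),(515,408),(573,378),(575,255),(570,292)])*.64,.04).round(3).tolist())
go(-.276,.014,.12);go(-.276,.014,.034);where()
s=read_state();print(s.keys(),s.get('tip_reach'))
E
```

```text
[[0.356, -0.185, 0.04], [0.272, -0.181, 0.04], [0.334, -0.306, 0.04], [0.601, -0.32, 0.04], [0.519, -0.306, 0.04]]
d [ 343.  -136.6  125.1] a [-3.000e-02 -2.000e-02 -5.662e+01]
d [ 343.  -136.6  211.1] a [-3.000e-02 -2.000e-02 -5.662e+01]
t 0.25 board -578.9 225.2 z 245.0 yaw -0.9882 Fb 0.71 -0.24 -0.92 grip 0.0856
dict_keys(['time_s', 'qpos', 'qvel', 'effort', 'eef_pos', 'orientation', 'wrist_force', 'moment', 'gripper_force', 'grip_width']) None
```

```bash
python3 -m pendant '[{"dx":30,"dy":-14,"dz":5,"az":-6},{"dx":75,"dy":-30,"dz":20,"az":-12},{"dx":120,"dy":-48,"dz":40,"az":-20},{"dx":165,"dy":-66,"dz":60,"az":-28},{"dx":210,"dy":-84,"dz":80,"az":-36},{"dx":255,"dy":-102,"dz":100,"az":-44},{"dx":300,"dy":-120,"dz":115,"az":-52},{"dx":330,"dy":-132,"dz":125,"az":-56.6},{"dx":343,"dy":-136.6,"dz":125,"az":-56.6},{"dx":343,"dy":-136.6,"dz":125,"az":-56.6},{"dx":343,"dy":-136.6,"dz":125,"az":-56.6},{"dx":343,"dy":-136.6,"dz":125,"az":-56.6},{"dx":343,"dy":-136.6,"dz":125,"az":-56.6}]' 30
python3 - <<'E'
from h import *
where()
T=tool();c=camera('wrist');cv2.imwrite('pics/w1.png',cv2.resize(c['frame'],(800,600)));np.save('w1T.npy',T@c['T_tool_cam'])
go(-.276,.014,.034)
E
```

```text
t 0.25 board -578.9 225.2 z 245.0 yaw -0.9882 Fb 0.71 -0.24 -0.92 grip 0.0856
d [ 343.  -136.7  211.2] a [-2.000e-02 -2.000e-02 -5.662e+01]$[0]: bad value
```

View pics/w1.png

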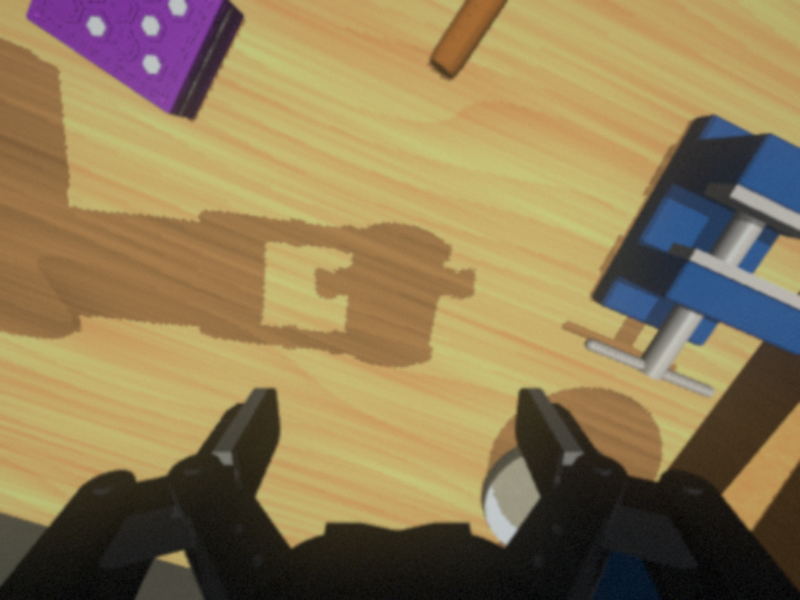

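The wrist picture is still from the start pose: the open fingers are at (250,430) and (545,430), with no box in view. The call was refused, probably because the rows need all six keys.

```bash
python3 -m pendant '[{"dx":30,"dy":-14,"dz":5,"ax":0,"ay":0,"az":-6},{"dx":75,"dy":-30,"dz":20,"ax":0,"ay":0,"az":-12},{"dx":120,"dy":-48,"dz":40,"ax":0,"ay":0,"az":-20},{"dx":165,"dy":-66,"dz":60,"ax":0,"ay":0,"az":-28},{"dx":210,"dy":-84,"dz":80,"ax":0,"ay":0,"az":-36},{"dx":255,"dy":-102,"dz":100,"ax":0,"ay":0,"az":-44},{"dx":300,"dy":-120,"dz":115,"ax":0,"ay":0,"az":-52},{"dx":330,"dy":-132,"dz":125,"ax":0,"ay":0,"az":-56.6},{"dx":343,"dy":-136.6,"dz":125,"ax":0,"ay":0,"az":-56.6},{"dx":343,"dy":-136.6,"dz":125,"ax":0,"ay":0,"az":-56.6},{"dx":343,"dy":-136.6,"dz":125,"ax":0,"ay":0,"az":-56.6},{"dx":343,"dy":-136.6,"dz":125,"ax":0,"ay":0,"az":-56.6}]' 30
python3 - <<'E'
from h import *
where()
T=tool();c=camera('wrist');cv2.imwrite('pics/w2.png',cv2.resize(c['frame'],(800,600)));np.save('w2T.npy',T@c['T_tool_cam'])
go(-.276,.014,.034)
E
```

```text
time_s: 1.5
eef_pos: [0.4638, -0.2312, 0.1208]
orientation: [[0.196, 0.981, 0.001], [0.981, -0.196, -0.001], [-0.001, 0.001, -1.0]]
wrist_force: [-0.2, -0.1, 0.2]
grip_width: 0.0255
gripper_force: 0.0
t 1.5 board -277.7 14.2 z 120.8 yaw -0.0025 Fb -0.1 0.16 0.23 grip 0.0255
d [ 1.8  0.2 86.8] a [ 0.04  0.04 -0.15]
```

View pics/w2.png

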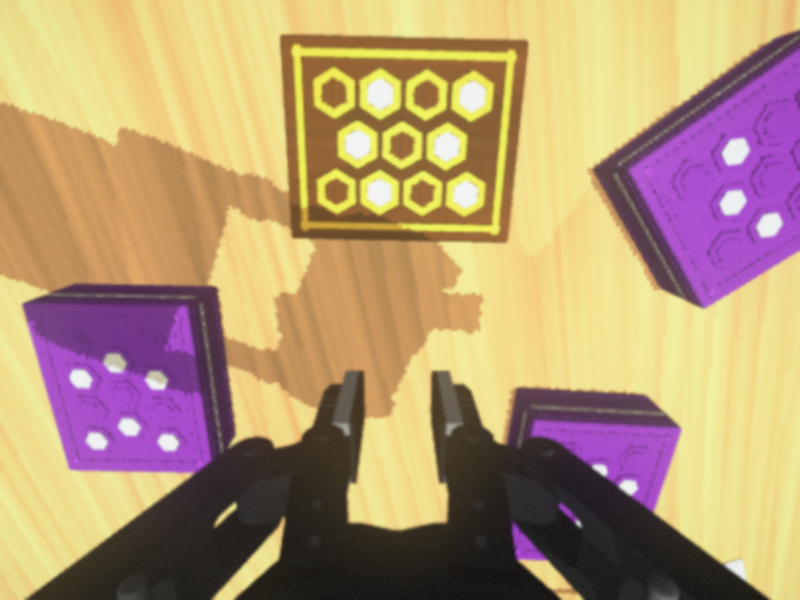

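The box is seen from above, with top corners at (281,36), (527,41), (508,241), (293,237), nearly square to the fingers. Purple boxes lie on either side.

```bash
python3 - <<'E'
from h import *
c=camera('wrist');T=np.load('w2T.npy');print(T.round(3).tolist())
P=ray2w(c,np.array([(281,36),(527,41),(508,241),(293,237)])*.64,.04,T)[:,:2]-O
print(np.c_[P@XB,P@YB].round(4).tolist(), (P.mean(0)@XB).round(4),(P.mean(0)@YB).round(4))
E
```

```text
[[0.981, -0.185, -0.063, 0.48], [-0.196, -0.929, -0.315, -0.15], [0.0, 0.322, -0.947, 0.249], [0.0, 0.0, 0.0, 1.0]]
[[-0.1404, 0.0642], [-0.1426, -0.0435], [-0.2306, -0.0423], [-0.2283, 0.0661]] -0.1855 0.0111
```

```bash
python3 -m pendant '[{"dx":0,"dy":1,"dz":20,"ax":0,"ay":0,"az":0},{"dx":0,"dy":2,"dz":45,"ax":0,"ay":0,"az":0},{"dx":0,"dy":2,"dz":70,"ax":0,"ay":0,"az":0},{"dx":5,"dy":2,"dz":86,"ax":0,"ay":0,"az":0},{"dx":15,"dy":2,"dz":86,"ax":0,"ay":0,"az":0},{"dx":25,"dy":2,"dz":86,"ax":0,"ay":0,"az":0},{"dx":29,"dy":2,"dz":86,"ax":0,"ay":0,"az":0},{"dx":32,"dy":2,"dz":86,"ax":0,"ay":0,"az":0},{"dx":35,"dy":2,"dz":86,"ax":0,"ay":0,"az":0},{"dx":38,"dy":2,"dz":86,"ax":0,"ay":0,"az":0},{"dx":41,"dy":2,"dz":86,"ax":0,"ay":0,"az":0},{"dx":44,"dy":2,"dz":86,"ax":0,"ay":0,"az":0},{"dx":48,"dy":2,"dz":86,"ax":0,"ay":0,"az":0}]' ; python3 -c 'from h import *;where()'
```

```text
time_s: 2.9
eef_pos: [0.4765, -0.1844, 0.0352]
orientation: [[0.194, 0.981, 0.002], [0.981, -0.194, -0.002], [-0.002, 0.003, -1.0]]
wrist_force: [-1.7, -6.0, 5.6]
grip_width: 0.0253
gripper_force: 3.1
t 2.9 board -229.3 10.8 z 35.2 yaw -0.0004 Fb -6.19 0.47 5.63 grip 0.0253
```

```bash
python3 -m pendant '[{"dx":5,"dy":0,"dz":-1,"ax":0,"ay":0,"az":0},{"dx":10,"dy":0,"dz":-1,"ax":0,"ay":0,"az":0},{"dx":15,"dy":0,"dz":-1,"ax":0,"ay":0,"az":0},{"dx":20,"dy":0,"dz":-1,"ax":0,"ay":0,"az":0},{"dx":25,"dy":0,"dz":-1,"ax":0,"ay":0,"az":0},{"dx":30,"dy":0,"dz":-1,"ax":0,"ay":0,"az":0},{"dx":35,"dy":0,"dz":-1,"ax":0,"ay":0,"az":0},{"dx":40,"dy":0,"dz":-1,"ax":0,"ay":0,"az":0},{"dx":45,"dy":0,"dz":-1,"ax":0,"ay":0,"az":0},{"dx":50,"dy":0,"dz":-1,"ax":0,"ay":0,"az":0},{"dx":55,"dy":0,"dz":-1,"ax":0,"ay":0,"az":0},{"dx":60,"dy":0,"dz":-1,"ax":0,"ay":0,"az":0},{"dx":65,"dy":0,"dz":-1,"ax":0,"ay":0,"az":0},{"dx":70,"dy":0,"dz":-1,"ax":0,"ay":0,"az":0}]' ; python3 - <<'E'
from h import *
where()
T=tool();c=camera('wrist');cv2.imwrite('pics/w3.png',cv2.resize(c['frame'],(800,600)));np.save('w3T.npy',T@c['T_tool_cam'])
E
```

```text
time_s: 4.3
eef_pos: [0.4892, -0.1142, 0.0353]
orientation: [[0.194, 0.981, -0.0], [0.981, -0.194, -0.0], [-0.0, -0.0, -1.0]]
wrist_force: [-0.7, -4.6, 2.0]
grip_width: 0.0254
gripper_force: 2.5
t 4.3 board -158.0 11.9 z 35.3 yaw -0.0002 Fb -4.67 -0.21 2.03 grip 0.0254
```

View pics/w3.png

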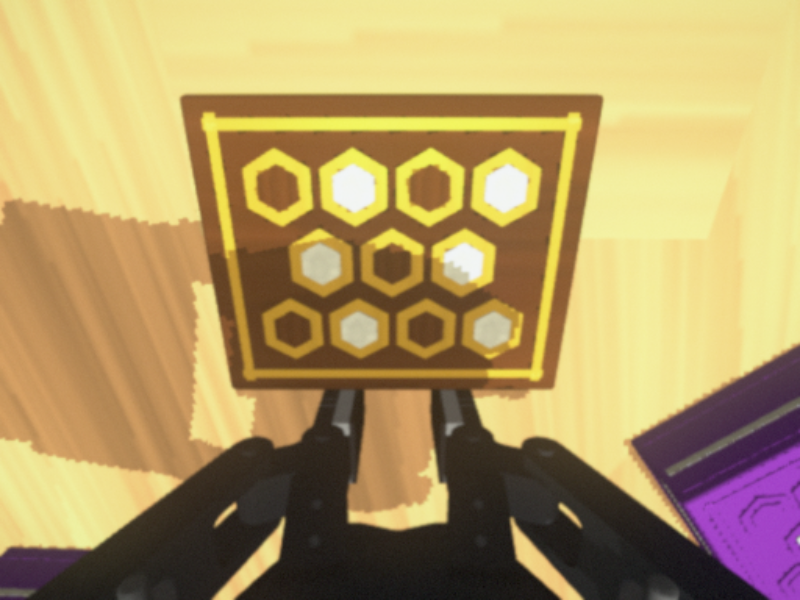

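The box sits square against both fingertips, rear edge at row 387 and columns 233-552, starting up the ramp. I'll keep pushing.

```bash
python3 -m pendant '[{"dx":5,"dy":0,"dz":0,"ax":0,"ay":0,"az":0},{"dx":10,"dy":0,"dz":0,"ax":0,"ay":0,"az":0},{"dx":15,"dy":0,"dz":0,"ax":0,"ay":0,"az":0},{"dx":20,"dy":0,"dz":0,"ax":0,"ay":0,"az":0},{"dx":25,"dy":0,"dz":0,"ax":0,"ay":0,"az":0},{"dx":30,"dy":0,"dz":0,"ax":0,"ay":0,"az":0},{"dx":35,"dy":0,"dz":0,"ax":0,"ay":0,"az":0},{"dx":40,"dy":0,"dz":0,"ax":0,"ay":0,"az":0},{"dx":45,"dy":0,"dz":0,"ax":0,"ay":0,"az":0},{"dx":50,"dy":0,"dz":0,"ax":0,"ay":0,"az":0},{"dx":55,"dy":0,"dz":0,"ax":0,"ay":0,"az":0},{"dx":60,"dy":0,"dz":0,"ax":0,"ay":0,"az":0},{"dx":65,"dy":0,"dz":0,"ax":0,"ay":0,"az":0},{"dx":70,"dy":0,"dz":0,"ax":0,"ay":0,"az":0},{"dx":75,"dy":0,"dz":0,"ax":0,"ay":0,"az":0},{"dx":80,"dy":0,"dz":0,"ax":0,"ay":0,"az":0}]' ; python3 -c 'from h import *;where()'
```

```text
time_s: 5.95
eef_pos: [0.5063, -0.0377, 0.0369]
orientation: [[0.194, 0.981, 0.004], [0.981, -0.193, -0.003], [-0.003, 0.004, -1.0]]
wrist_force: [-3.1, -16.0, 13.0]
grip_width: 0.0256
gripper_force: 8.3
t 5.95 board -79.7 10.0 z 36.9 yaw 0.0001 Fb -16.34 -0.05 12.96 grip 0.0256
```

```bash
python3 -m pendant '[{"dx":5,"dy":0,"dz":0,"ax":0,"ay":0,"az":0},{"dx":10,"dy":0,"dz":0,"ax":0,"ay":0,"az":0},{"dx":15,"dy":0,"dz":0,"ax":0,"ay":0,"az":0},{"dx":20,"dy":0,"dz":0,"ax":0,"ay":0,"az":0},{"dx":25,"dy":0,"dz":0,"ax":0,"ay":0,"az":0},{"dx":30,"dy":0,"dz":0,"ax":0,"ay":0,"az":0},{"dx":35,"dy":0,"dz":0,"ax":0,"ay":0,"az":0},{"dx":40,"dy":0,"dz":0,"ax":0,"ay":0,"az":0},{"dx":45,"dy":0,"dz":0,"ax":0,"ay":0,"az":0},{"dx":50,"dy":0,"dz":0,"ax":0,"ay":0,"az":0},{"dx":55,"dy":0,"dz":0,"ax":0,"ay":0,"az":0},{"dx":60,"dy":0,"dz":0,"ax":0,"ay":0,"az":0},{"dx":63,"dy":0,"dz":0,"ax":0,"ay":0,"az":0},{"dx":66,"dy":0,"dz":0,"ax":0,"ay":0,"az":0},{"dx":66,"dy":0,"dz":0,"ax":0,"ay":0,"az":0}]' ; python3 -c '
from h import *
where()
T=tool();c=camera("wrist");cv2.imwrite("pics/w4.png",cv2.resize(c["frame"],(800,600)));np.save("w4T.npy",T@c["T_tool_cam"])'
```

```text
time_s: 7.45
eef_pos: [0.5177, 0.0292, 0.0354]
orientation: [[0.194, 0.981, 0.0], [0.981, -0.194, 0.0], [0.0, 0.0, -1.0]]
wrist_force: [0.3, -0.4, 0.1]
grip_width: 0.0255
gripper_force: 0.0
t 7.45 board -11.8 11.7 z 35.4 yaw -0.0001 Fb -0.31 -0.38 0.08 grip 0.0255
```

View pics/w4.png

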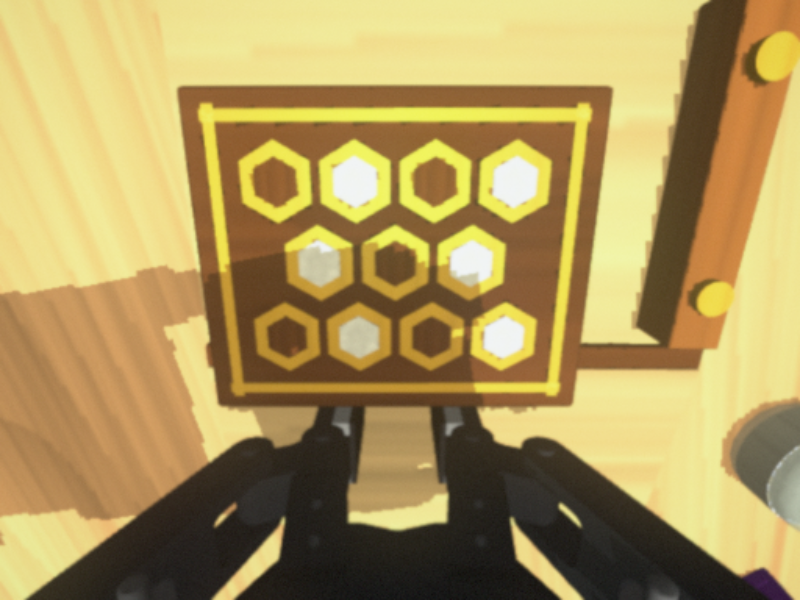

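The box is on the deck and square to the fingers, top edge at row 90 and rear at row 405. The rail is to the right at (690,200) with a gap, and the jar at (780,450) is clear.

```bash
python3 -m pendant '[{"dx":4,"dy":0,"dz":0,"ax":0,"ay":0,"az":0},{"dx":8,"dy":0,"dz":0,"ax":0,"ay":0,"az":0},{"dx":11,"dy":0,"dz":0,"ax":0,"ay":0,"az":0},{"dx":14,"dy":0,"dz":0,"ax":0,"ay":0,"az":0},{"dx":16,"dy":0,"dz":0,"ax":0,"ay":0,"az":0},{"dx":18,"dy":0,"dz":0,"ax":0,"ay":0,"az":0},{"dx":20,"dy":0,"dz":0,"ax":0,"ay":0,"az":0}]' ; python3 -c 'from h import *;where()'
python3 -m pendant '[{"dx":1,"dy":0,"dz":0,"ax":0,"ay":0,"az":0},{"dx":2,"dy":0,"dz":0,"ax":0,"ay":0,"az":0},{"dx":3,"dy":0,"dz":0,"ax":0,"ay":0,"az":0},{"dx":4,"dy":0,"dz":0,"ax":0,"ay":0,"az":0}]' ; python3 -c 'from h import *;where()'
```

```text
time_s: 8.2
eef_pos: [0.5215, 0.0484, 0.0353]
orientation: [[0.194, 0.981, 0.0], [0.981, -0.194, -0.0], [-0.0, 0.0, -1.0]]
wrist_force: [-0.8, -3.4, 1.1]
grip_width: 0.0256
gripper_force: 1.4
t 8.2 board 7.8 11.7 z 35.3 yaw -0.0003 Fb -3.49 0.14 1.07 grip 0.0256
time_s: 8.6
eef_pos: [0.5223, 0.0523, 0.0353]
orientation: [[0.194, 0.981, 0.0], [0.981, -0.194, -0.0], [-0.0, 0.0, -1.0]]
wrist_force: [-1.0, -2.7, -0.4]
grip_width: 0.0257
gripper_force: 1.6
t 8.6 board 11.7 11.7 z 35.3 yaw -0.0004 Fb -2.89 0.46 -0.37 grip 0.0257
```

```bash
python3 -m pendant '[{"dx":1,"dy":0,"dz":0,"ax":0,"ay":0,"az":0},{"dx":2,"dy":0,"dz":0,"ax":0,"ay":0,"az":0},{"dx":3,"dy":0,"dz":0,"ax":0,"ay":0,"az":0},{"dx":4,"dy":0,"dz":0,"ax":0,"ay":0,"az":0},{"dx":5,"dy":0,"dz":0,"ax":0,"ay":0,"az":0}]' >/dev/null; python3 -c 'from h import *;where()'
python3 -m pendant '[{"dx":0.5,"dy":0,"dz":0,"ax":0,"ay":0,"az":0},{"dx":1,"dy":0,"dz":0,"ax":0,"ay":0,"az":0}]' >/dev/null; python3 -c 'from h import *;where()'
python3 -m pendant '[{"dx":0.5,"dy":0,"dz":0,"ax":0,"ay":0,"az":0},{"dx":1,"dy":0,"dz":0,"ax":0,"ay":0,"az":0}]' >/dev/null; python3 -c 'from h import *;where()'
```

```text
t 9.1 board 16.8 11.7 z 35.3 yaw -0.0003 Fb -3.53 -0.3 1.22 grip 0.0253
t 9.3 board 17.7 11.7 z 35.3 yaw -0.0003 Fb -4.32 -1.27 2.35 grip 0.0254
t 9.5 board 18.7 11.7 z 35.3 yaw -0.0004 Fb -4.15 -0.23 0.75 grip 0.0258
```

```bash
for i in 1; do python3 -m pendant '[{"dx":0.5,"dy":0,"dz":0,"ax":0,"ay":0,"az":0},{"dx":1,"dy":0,"dz":0,"ax":0,"ay":0,"az":0}]' >/dev/null; python3 -c 'from h import *;where()'; done
python3 -m pendant '[{"dx":0.5,"dy":0,"dz":0,"ax":0,"ay":0,"az":0},{"dx":1,"dy":0,"dz":0,"ax":0,"ay":0,"az":0}]' >/dev/null; python3 -c 'from h import *;where()'
```

```text
t 9.7 board 19.7 11.7 z 35.3 yaw -0.0003 Fb -4.44 0.39 2.64 grip 0.0258
t 9.9 board 20.7 11.7 z 35.3 yaw -0.0003 Fb -3.85 -0.11 1.31 grip 0.0255
```

```bash
python3 -m pendant '[{"dx":0.5,"dy":0,"dz":0,"ax":0,"ay":0,"az":0},{"dx":0.5,"dy":0,"dz":0,"ax":0,"ay":0,"az":0}]' >/dev/null; python3 -c 'from h import *;where()'
```

```text
t 10.1 board 21.3 11.7 z 35.3 yaw -0.0004 Fb -3.72 -0.47 1.49 grip 0.0257
```

```bash
python3 -m pendant '[{"dx":0.5,"dy":0,"dz":0,"ax":0,"ay":0,"az":0},{"dx":1,"dy":0,"dz":0,"ax":0,"ay":0,"az":0}]' >/dev/null; python3 -c 'from h import *;where()'
```

```text
t 10.3 board 22.2 11.7 z 35.3 yaw -0.0003 Fb -4.12 -0.06 1.83 grip 0.0253
```

```bash
python3 -m pendant '[{"dx":0.5,"dy":0,"dz":0,"ax":0,"ay":0,"az":0},{"dx":1,"dy":0,"dz":0,"ax":0,"ay":0,"az":0}]' >/dev/null; python3 -c 'from h import *;where()'
```

```text
t 10.5 board 23.2 11.7 z 35.3 yaw -0.0003 Fb -4.79 0.97 2.54 grip 0.0255
```

```bash
python3 -m pendant '[{"dx":0.5,"dy":0,"dz":0,"ax":0,"ay":0,"az":0}]' >/dev/null; python3 -c 'from h import *;where()'
```

```text
t 10.6 board 23.7 11.7 z 35.3 yaw -0.0003 Fb -3.42 -0.74 2.24 grip 0.0255
```

```bash
python3 -m pendant '[{"dx":0.5,"dy":0,"dz":0,"ax":0,"ay":0,"az":0},{"dx":1,"dy":0,"dz":0,"ax":0,"ay":0,"az":0}]' >/dev/null; python3 -c 'from h import *;where()'
```

```text
t 10.8 board 24.7 11.7 z 35.3 yaw -0.0004 Fb -5.11 -0.24 2.6 grip 0.0257
```

```bash
python3 -m pendant '[{"dx":0.5,"dy":0,"dz":0,"ax":0,"ay":0,"az":0}]' >/dev/null; python3 -c 'from h import *;where()'
```

```text
t 10.9 board 25.2 11.7 z 35.3 yaw -0.0004 Fb -4.96 0.03 2.45 grip 0.0255
```

```bash
python3 -m pendant '[{"dx":0.5,"dy":0,"dz":0,"ax":0,"ay":0,"az":0}]' >/dev/null; python3 -c 'from h import *;where()'
```

```text
t 11.0 board 25.7 11.7 z 35.3 yaw -0.0004 Fb -4.83 0.82 2.56 grip 0.0257
```

```bash
python3 -m pendant '[{"dx":0.5,"dy":0,"dz":0,"ax":0,"ay":0,"az":0}]' >/dev/null; python3 -c 'from h import *;where()'
```

```text
t 11.1 board 26.1 11.7 z 35.3 yaw -0.0002 Fb -8.18 -0.33 2.62 grip 0.0253
```

```bash
python3 -m pendant '[{"dx":0.3,"dy":0,"dz":0,"ax":0,"ay":0,"az":0},{"dx":0.3,"dy":0,"dz":0,"ax":0,"ay":0,"az":0}]' >/dev/null; python3 -c 'from h import *;where()'
```

```text
t 11.3 board 26.1 11.7 z 35.3 yaw -0.0003 Fb -7.33 -0.42 2.88 grip 0.0255
```

```bash
python3 -m pendant '[{"dx":0.3,"dy":0,"dz":0,"ax":0,"ay":0,"az":0},{"dx":0.3,"dy":0,"dz":0,"ax":0,"ay":0,"az":0}]' >/dev/null; python3 -c 'from h import *;where()'
```

```text
t 11.5 board 26.2 11.8 z 35.3 yaw -0.0004 Fb -8.76 -0.49 3.03 grip 0.0257
```

```bash
python3 -m pendant '[{"dx":0.3,"dy":0,"dz":0,"ax":0,"ay":0,"az":0},{"dx":0.3,"dy":0,"dz":0,"ax":0,"ay":0,"az":0}]' >/dev/null; python3 -c 'from h import *;where()'
```

```text
t 11.7 board 26.2 11.8 z 35.3 yaw -0.0004 Fb -9.63 0.49 3.56 grip 0.0257
```

```bash
python3 -m pendant '[{"dx":0.5,"dy":0,"dz":0,"ax":0,"ay":0,"az":0},{"dx":1,"dy":0,"dz":0,"ax":0,"ay":0,"az":0},{"dx":1,"dy":0,"dz":0,"ax":0,"ay":0,"az":0}]' >/dev/null; python3 -c 'from h import *;where()'
```

```text
t 12.0 board 26.4 12.0 z 35.3 yaw -0.0004 Fb -13.44 1.74 3.85 grip 0.0251
```

```bash
python3 -m pendant '[{"dx":0.2,"dy":0,"dz":0,"ax":0,"ay":0,"az":0},{"dx":0.2,"dy":0,"dz":0,"ax":0,"ay":0,"az":0},{"dx":0.2,"dy":0,"dz":0,"ax":0,"ay":0,"az":0},{"dx":0.2,"dy":0,"dz":0,"ax":0,"ay":0,"az":0},{"dx":0.2,"dy":0,"dz":0,"ax":0,"ay":0,"az":0},{"dx":0.2,"dy":0,"dz":0,"ax":0,"ay":0,"az":0},{"dx":0.2,"dy":0,"dz":0,"ax":0,"ay":0,"az":0},{"dx":0.2,"dy":0,"dz":0,"ax":0,"ay":0,"az":0},{"dx":0.2,"dy":0,"dz":0,"ax":0,"ay":0,"az":0},{"dx":0.2,"dy":0,"dz":0,"ax":0,"ay":0,"az":0},{"dx":0.2,"dy":0,"dz":0,"ax":0,"ay":0,"az":0},{"dx":0.2,"dy":0,"dz":0,"ax":0,"ay":0,"az":0},{"dx":0.2,"dy":0,"dz":0,"ax":0,"ay":0,"az":0},{"dx":0.2,"dy":0,"dz":0,"ax":0,"ay":0,"az":0}]' >/dev/null; python3 -c 'from h import *;where()'
```

```text
t 13.4 board 26.4 12.0 z 35.3 yaw -0.0005 Fb -14.89 1.3 4.97 grip 0.0253
```

```bash
python3 -m pendant '[{"dx":-1,"dy":0,"dz":0,"ax":0,"ay":0,"az":0},{"dx":-3,"dy":0,"dz":0,"ax":0,"ay":0,"az":0},{"dx":-8,"dy":0,"dz":0,"ax":0,"ay":0,"az":0},{"dx":-20,"dy":0,"dz":0,"ax":0,"ay":0,"az":0},{"dx":-32,"dy":0,"dz":-10,"ax":0,"ay":0,"az":0},{"dx":-40,"dy":0,"dz":-40,"ax":0,"ay":0,"az":0},{"dx":-40,"dy":0,"dz":-65,"ax":0,"ay":0,"az":0},{"dx":-40,"dy":0,"dz":-65,"ax":0,"ay":0,"az":0},{"dx":-40,"dy":0,"dz":-65,"ax":0,"ay":0,"az":0}]' >/dev/null; python3 -c '
from h import *
where();go(.080,.104,.1,-np.pi/2)
print(read_state()["qpos"])
T=tool();c=camera("wrist");cv2.imwrite("pics/w5.png",cv2.resize(c["frame"],(800,600)));np.save("w5T.npy",T@c["T_tool_cam"])'
```

```text
t 14.3 board -12.2 11.5 z 101.1 yaw -0.001 Fb 0.07 0.44 -0.82 grip 0.0249
d [ 92.2 -92.6   0.9] a [ 7.000e-02 -8.000e-02  8.994e+01]
[-9.24670903e-02  4.93522822e-01  1.73230614e+00 -4.82524654e-06
  9.14099402e-01  1.03313341e-01]
```

View pics/w5.png

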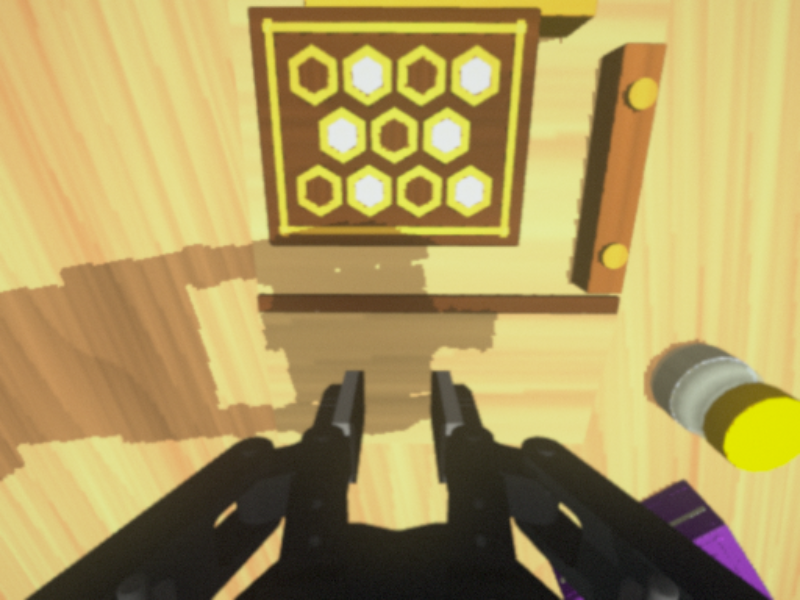

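The box lies flat against the pad, with corners (250,8), (540,10), (518,243), (272,243). The rail's top edge runs (625,45)-(590,290), so a gap remains to close.

```bash
python3 - <<'E'
from h import *
c=camera('wrist');T=np.load('w5T.npy')
for p,z in(([(250,8),(540,10),(518,243),(272,243)],.049),([(625,45),(590,290)],.031),([(260,303),(618,305)],.013)):
    P=ray2w(c,np.array(p)*.64,z,T)[:,:2]-O;print(np.c_[P@XB,P@YB].round(4).tolist())
E
python3 -m pendant '[{"dx":0,"dy":-8,"dz":0,"ax":0,"ay":0,"az":8},{"dx":5,"dy":-20,"dz":0,"ax":0,"ay":0,"az":16},{"dx":10,"dy":-35,"dz":0,"ax":0,"ay":0,"az":24},{"dx":20,"dy":-50,"dz":0,"ax":0,"ay":0,"az":32},{"dx":30,"dy":-65,"dz":0,"ax":0,"ay":0,"az":40},{"dx":40,"dy":-80,"dz":0,"ax":0,"ay":0,"az":48},{"dx":50,"dy":-93,"dz":0,"ax":0,"ay":0,"az":56},{"dx":60,"dy":-93,"dz":0,"ax":0,"ay":0,"az":64},{"dx":70,"dy":-93,"dz":0,"ax":0,"ay":0,"az":72},{"dx":80,"dy":-93,"dz":0,"ax":0,"ay":0,"az":80},{"dx":88,"dy":-93,"dz":0,"ax":0,"ay":0,"az":87},{"dx":92,"dy":-93,"dz":0,"ax":0,"ay":0,"az":89.9},{"dx":92,"dy":-93,"dz":0,"ax":0,"ay":0,"az":89.9},{"dx":92,"dy":-93,"dz":0,"ax":0,"ay":0,"az":89.9},{"dx":92,"dy":-93,"dz":0,"ax":0,"ay":0,"az":89.9}]' >/dev/null; python3 -c '
from h import *
where();go(.080,.104,.034,-np.pi/2)'
```

```text
[[0.1267, 0.0654], [0.126, -0.0421], [0.039, -0.0418], [0.0391, 0.0655]]
[[0.1191, -0.0844], [0.0123, -0.0852]]
[[-0.0002, 0.0862], [-0.0016, -0.1108]]
t 15.9 board 80.0 105.0 z 99.9 yaw -1.5684 Fb -1.24 0.25 -0.34 grip 0.0257
d [ 1.   0.  65.9] a [0.02 0.05 0.13]
```

```bash
python3 -m pendant '[{"dx":0,"dy":0,"dz":20,"ax":0,"ay":0,"az":0},{"dx":0,"dy":0,"dz":45,"ax":0,"ay":0,"az":0},{"dx":0,"dy":0,"dz":65,"ax":0,"ay":0,"az":0},{"dx":5,"dy":0,"dz":65,"ax":0,"ay":0,"az":0.1},{"dx":12,"dy":0,"dz":65,"ax":0,"ay":0,"az":0.1},{"dx":18,"dy":0,"dz":65,"ax":0,"ay":0,"az":0.1},{"dx":22,"dy":0,"dz":65,"ax":0,"ay":0,"az":0.1},{"dx":25,"dy":0,"dz":65,"ax":0,"ay":0,"az":0.1},{"dx":28,"dy":0,"dz":65,"ax":0,"ay":0,"az":0.1},{"dx":31,"dy":0,"dz":65,"ax":0,"ay":0,"az":0.1},{"dx":34,"dy":0,"dz":65,"ax":0,"ay":0,"az":0.1},{"dx":37,"dy":0,"dz":65,"ax":0,"ay":0,"az":0.1}]' >/dev/null; python3 -c 'from h import *;where()'
```

```text
t 17.1 board 79.9 70.2 z 35.3 yaw -1.571 Fb -1.75 8.25 6.37 grip 0.0254
```

```bash
python3 -m pendant '[{"dx":3,"dy":0,"dz":0,"ax":0,"ay":0,"az":0},{"dx":6,"dy":0,"dz":0,"ax":0,"ay":0,"az":0},{"dx":9,"dy":0,"dz":0,"ax":0,"ay":0,"az":0},{"dx":12,"dy":0,"dz":0,"ax":0,"ay":0,"az":0},{"dx":15,"dy":0,"dz":0,"ax":0,"ay":0,"az":0},{"dx":18,"dy":0,"dz":0,"ax":0,"ay":0,"az":0},{"dx":20,"dy":0,"dz":0,"ax":0,"ay":0,"az":0},{"dx":21,"dy":0,"dz":0,"ax":0,"ay":0,"az":0},{"dx":22,"dy":0,"dz":0,"ax":0,"ay":0,"az":0}]' >/dev/null; python3 -c 'from h import *;where()'
```

```text
t 18.0 board 79.8 48.4 z 35.3 yaw -1.571 Fb -1.46 8.53 7.67 grip 0.0258
```

```bash
python3 -m pendant '[{"dx":0.5,"dy":0,"dz":-0.5,"ax":0,"ay":0,"az":0},{"dx":1,"dy":0,"dz":-0.5,"ax":0,"ay":0,"az":0},{"dx":1.5,"dy":0,"dz":-0.5,"ax":0,"ay":0,"az":0},{"dx":2,"dy":0,"dz":-0.5,"ax":0,"ay":0,"az":0}]' >/dev/null; python3 -c '
from h import *
where()
T=tool();c=camera("wrist");cv2.imwrite("pics/w6.png",cv2.resize(c["frame"],(800,600)));np.save("w6T.npy",T@c["T_tool_cam"])'
```

```text
t 18.4 board 80.2 44.0 z 35.6 yaw -1.5712 Fb -1.82 2.38 -1.31 grip 0.026
```

View pics/w6.png

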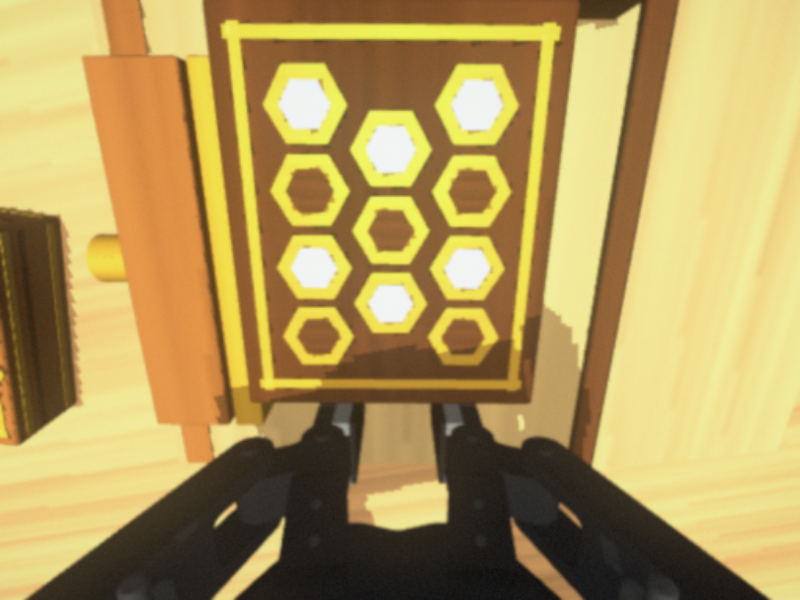

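The box is still square, its left edge (205,0)-(250,400) along the brass pad, with the fingers centred on its near edge at row 402. I'll creep on.

```bash
python3 -m pendant '[{"dx":1,"dy":0,"dz":0,"ax":0,"ay":0,"az":0},{"dx":2,"dy":0,"dz":0,"ax":0,"ay":0,"az":0},{"dx":3,"dy":0,"dz":0,"ax":0,"ay":0,"az":0}]' >/dev/null; python3 -c 'from h import *;where()'
```

```text
t 18.75 board 80.4 40.6 z 35.7 yaw -1.5712 Fb -1.36 2.02 -1.75 grip 0.0253
```

```bash
python3 -m pendant '[{"dx":0.5,"dy":0,"dz":0,"ax":0,"ay":0,"az":0},{"dx":1,"dy":0,"dz":0,"ax":0,"ay":0,"az":0}]' >/dev/null; python3 -c 'from h import *;where()'
```

```text
t 18.95 board 80.4 39.7 z 35.8 yaw -1.5712 Fb -1.98 3.22 -1.43 grip 0.0256
```

```bash
python3 -m pendant '[{"dx":0.5,"dy":0,"dz":0,"ax":0,"ay":0,"az":0},{"dx":1,"dy":0,"dz":0,"ax":0,"ay":0,"az":0}]' >/dev/null; python3 -c 'from h import *;where()'
```

```text
t 19.15 board 80.4 38.8 z 35.8 yaw -1.5712 Fb -1.66 2.72 -1.9 grip 0.0252
```

```bash
python3 -m pendant '[{"dx":0.5,"dy":0,"dz":0,"ax":0,"ay":0,"az":0},{"dx":1,"dy":0,"dz":0,"ax":0,"ay":0,"az":0}]' >/dev/null; python3 -c 'from h import *;where()'
```

```text
t 19.35 board 80.4 37.7 z 35.8 yaw -1.5712 Fb -2.04 2.81 -1.44 grip 0.0254
```

```bash
python3 -m pendant '[{"dx":0.5,"dy":0,"dz":0,"ax":0,"ay":0,"az":0},{"dx":1,"dy":0,"dz":0,"ax":0,"ay":0,"az":0}]' >/dev/null; python3 -c 'from h import *;where()'
```

```text
t 19.55 board 80.4 37.3 z 35.8 yaw -1.5712 Fb -1.82 6.33 2.6 grip 0.0256
```

```bash
python3 -m pendant '[{"dx":0.5,"dy":0,"dz":0,"ax":0,"ay":0,"az":0}]' >/dev/null; python3 -c 'from h import *;where()'
```

```text
t 19.65 board 80.3 37.3 z 35.7 yaw -1.5713 Fb -0.55 8.26 3.09 grip 0.0256
```

```bash
python3 -m pendant '[{"dx":0.5,"dy":0,"dz":0,"ax":0,"ay":0,"az":0}]' >/dev/null; python3 -c 'from h import *;where()'
```

```text
t 19.75 board 80.4 37.3 z 35.7 yaw -1.5713 Fb -0.79 9.54 5.14 grip 0.0252
```

```bash
python3 -m pendant '[{"dx":0.5,"dy":0,"dz":0,"ax":0,"ay":0,"az":0}]' >/dev/null; python3 -c 'from h import *;where()'
```

```text
t 19.85 board 80.3 37.3 z 35.7 yaw -1.5713 Fb -0.51 11.94 6.5 grip 0.0257
```

```bash
python3 -m pendant '[{"dx":0.5,"dy":0,"dz":-0.5,"ax":0,"ay":0,"az":0},{"dx":0.5,"dy":0,"dz":-0.5,"ax":0,"ay":0,"az":0}]' >/dev/null; python3 -c 'from h import *;where()'
```

```text
t 20.05 board 80.4 37.3 z 35.8 yaw -1.5713 Fb 0.19 10.57 2.29 grip 0.0256
```

```bash
python3 -m pendant '[{"dx":0.5,"dy":0,"dz":0,"ax":0,"ay":0,"az":0},{"dx":0.7,"dy":0,"dz":0,"ax":0,"ay":0,"az":0}]' >/dev/null; python3 -c 'from h import *;where()'
```

```text
t 20.25 board 80.4 37.3 z 35.8 yaw -1.5713 Fb 0.43 13.53 3.69 grip 0.0255
```

```bash
python3 -m pendant '[{"dx":0,"dy":0,"dz":0,"ax":0,"ay":0,"az":0},{"dx":0,"dy":0,"dz":0,"ax":0,"ay":0,"az":0},{"dx":0,"dy":0,"dz":0,"ax":0,"ay":0,"az":0},{"dx":0,"dy":0,"dz":0,"ax":0,"ay":0,"az":0},{"dx":0,"dy":0,"dz":0,"ax":0,"ay":0,"az":0},{"dx":0,"dy":0,"dz":0,"ax":0,"ay":0,"az":0},{"dx":0,"dy":0,"dz":0,"ax":0,"ay":0,"az":0},{"dx":0,"dy":0,"dz":0,"ax":0,"ay":0,"az":0},{"dx":0,"dy":0,"dz":0,"ax":0,"ay":0,"az":0},{"dx":0,"dy":0,"dz":0,"ax":0,"ay":0,"az":0},{"dx":0,"dy":0,"dz":0,"ax":0,"ay":0,"az":0},{"dx":0,"dy":0,"dz":0,"ax":0,"ay":0,"az":0},{"dx":0,"dy":0,"dz":0,"ax":0,"ay":0,"az":0}]' >/dev/null; python3 -c 'from h import *;where()'
python3 -m pendant '[{"dx":-1,"dy":0,"dz":0,"ax":0,"ay":0,"az":0},{"dx":-3,"dy":0,"dz":0,"ax":0,"ay":0,"az":0},{"dx":-6,"dy":0,"dz":0,"ax":0,"ay":0,"az":0},{"dx":-15,"dy":0,"dz":0,"ax":0,"ay":0,"az":0},{"dx":-30,"dy":0,"dz":0,"ax":0,"ay":0,"az":0},{"dx":-40,"dy":0,"dz":-20,"ax":0,"ay":0,"az":0},{"dx":-40,"dy":0,"dz":-50,"ax":0,"ay":0,"az":0},{"dx":-40,"dy":0,"dz":-70,"ax":0,"ay":0,"az":0},{"dx":-40,"dy":0,"dz":-70,"ax":0,"ay":0,"az":0},{"dx":-40,"dy":0,"dz":-70,"ax":0,"ay":0,"az":0}]' >/dev/null; python3 -c '
from h import *
where()
T=tool();c=camera("wrist");cv2.imwrite("pics/w7.png",cv2.resize(c["frame"],(800,600)));np.save("w7T.npy",T@c["T_tool_cam"])'
```

```text
t 21.55 board 80.3 37.3 z 35.8 yaw -1.5712 Fb 0.92 12.95 4.07 grip 0.0259
t 22.55 board 80.5 73.9 z 106.6 yaw -1.5711 Fb 0.12 -0.08 -0.57 grip 0.0254
```

View pics/w7.png

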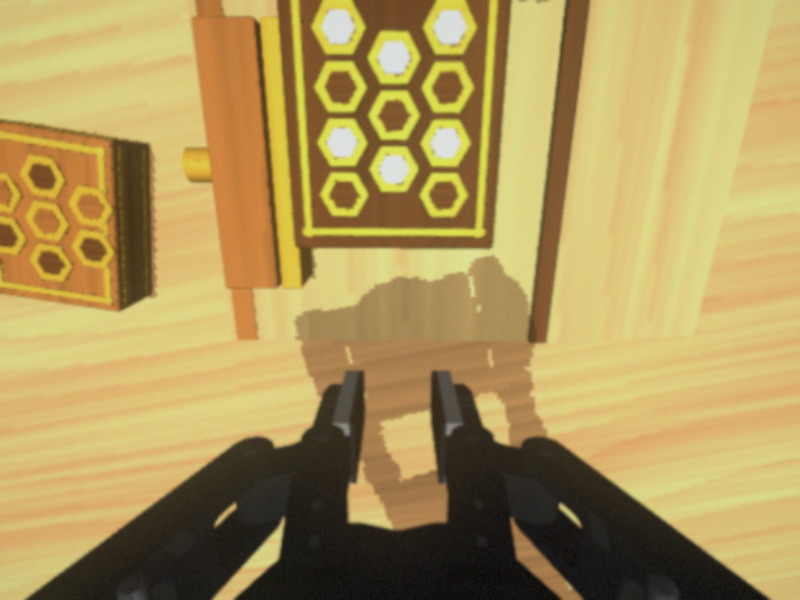

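The box sits in the corner, clear of the fingers, with its left edge (278,0)-(297,245) by the pad and its near edge at row 245. I'll measure whether the pin has backed it off the pad.

```bash
python3 - <<'E'
from h import *
c=camera('wrist');T=np.load('w7T.npy')
for p,z in(([(278,0),(297,246),(491,246),(511,0)],.049),([(279,15),(303,286)],.039),([(573,0),(538,342)],.013)):
    P=ray2w(c,np.array(p)*.64,z,T)[:,:2]-O;print(np.c_[P@XB,P@YB].round(4).tolist())
# column profile of brightness around pad/box boundary at 3 rows
g=c['frame']
for r in (30,70,110,140): print(r,[tuple(int(v) for v in g[r,k]) for k in range(176,192)])
go(-.010,-.029,.106,0)
E
```

```text
[[0.1262, -0.0693], [0.126, 0.0249], [0.0385, 0.0249], [0.0376, -0.0693]]
[[0.1286, -0.0674], [0.127, 0.0465]]
[[0.001, -0.081], [-0.001, 0.0876]]
30 [(66, 196, 218), (66, 189, 209), (58, 153, 171), (40, 98, 127), (38, 75, 116), (41, 76, 116), (37, 77, 117), (41, 77, 120), (35, 75, 116), (43, 85, 124), (46, 107, 137), (59, 160, 176), (69, 202, 209), (75, 215, 219), (74, 213, 218), (68, 192, 201)]
70 [(70, 203, 222), (67, 201, 221), (67, 200, 221), (63, 198, 219), (63, 192, 214), (58, 162, 184), (43, 106, 137), (37, 78, 118), (41, 82, 122), (42, 81, 122), (42, 82, 123), (38, 80, 122), (45, 96, 134), (56, 143, 163), (68, 196, 202), (76, 217, 218)]
110 [(62, 191, 221), (63, 196, 223), (67, 198, 222), (67, 201, 222), (65, 203, 222), (68, 203, 223), (67, 201, 222), (66, 191, 215), (53, 159, 184), (46, 104, 137), (41, 81, 124), (42, 83, 126), (41, 82, 126), (41, 81, 125), (41, 82, 126), (41, 104, 133)]
140 [(49, 134, 167), (60, 177, 213), (66, 190, 223), (66, 194, 223), (67, 197, 223), (69, 200, 224), (67, 200, 221), (68, 201, 222), (66, 199, 222), (62, 194, 219), (58, 164, 193), (47, 115, 147), (41, 85, 126), (46, 83, 128), (43, 83, 126), (41, 82, 125)]
d [103.6  90.2  -0.6] a [-3.000e-02  7.000e-02 -9.002e+01]
```

The front edge reads 126 mm, as it did when pressed, but that only holds to about 1 mm. I'll feel from behind to make sure it is snug.

```bash
python3 -m pendant '[{"dx":5,"dy":8,"dz":0,"ax":0,"ay":0,"az":-8},{"dx":12,"dy":18,"dz":0,"ax":0,"ay":0,"az":-16},{"dx":22,"dy":30,"dz":0,"ax":0,"ay":0,"az":-24},{"dx":32,"dy":42,"dz":0,"ax":0,"ay":0,"az":-32},{"dx":42,"dy":54,"dz":0,"ax":0,"ay":0,"az":-40},{"dx":54,"dy":66,"dz":0,"ax":0,"ay":0,"az":-48},{"dx":66,"dy":76,"dz":0,"ax":0,"ay":0,"az":-56},{"dx":78,"dy":84,"dz":0,"ax":0,"ay":0,"az":-64},{"dx":88,"dy":88,"dz":0,"ax":0,"ay":0,"az":-72},{"dx":98,"dy":90,"dz":0,"ax":0,"ay":0,"az":-80},{"dx":103,"dy":90,"dz":0,"ax":0,"ay":0,"az":-87},{"dx":103.6,"dy":90.2,"dz":0,"ax":0,"ay":0,"az":-90},{"dx":103.6,"dy":90.2,"dz":20,"ax":0,"ay":0,"az":-90},{"dx":103.6,"dy":90.2,"dz":45,"ax":0,"ay":0,"az":-90},{"dx":103.6,"dy":90.2,"dz":70,"ax":0,"ay":0,"az":-90},{"dx":103.6,"dy":90.2,"dz":70,"ax":0,"ay":0,"az":-90},{"dx":103.6,"dy":90.2,"dz":70,"ax":0,"ay":0,"az":-90}]' >/dev/null; python3 -c '
from h import *
where();go(.02,-.029,.0355,0)'
```

```text
t 24.35 board -9.9 -29.1 z 35.6 yaw -0.0004 Fb 0.46 0.13 0.19 grip 0.0257
d [29.9 -0.1  0.1] a [-0.12  0.02 -0.02]
```

```bash
python3 -m pendant '[{"dx":8,"dy":0,"dz":0,"ax":0,"ay":0,"az":0},{"dx":16,"dy":0,"dz":0,"ax":0,"ay":0,"az":0},{"dx":24,"dy":0,"dz":0,"ax":0,"ay":0,"az":0},{"dx":29,"dy":0,"dz":0,"ax":0,"ay":0,"az":0},{"dx":31,"dy":0,"dz":0,"ax":0,"ay":0,"az":0},{"dx":31.5,"dy":0,"dz":0,"ax":0,"ay":0,"az":0},{"dx":32,"dy":0,"dz":0,"ax":0,"ay":0,"az":0}]' >/dev/null; python3 -c 'from h import *;where()'
```

```text
t 25.05 board 22.1 -29.5 z 36.3 yaw -0.0003 Fb -0.52 -0.87 0.56 grip 0.0258
```

```bash
python3 -m pendant '[{"dx":0.5,"dy":0,"dz":0,"ax":0,"ay":0,"az":0},{"dx":1,"dy":0,"dz":0,"ax":0,"ay":0,"az":0}]' >/dev/null; python3 -c 'from h import *;where()'
```

```text
t 25.25 board 23.0 -29.6 z 36.2 yaw -0.0008 Fb -1.05 -0.13 0.17 grip 0.0254
```

```bash
python3 -m pendant '[{"dx":0.5,"dy":0,"dz":0,"ax":0,"ay":0,"az":0},{"dx":1,"dy":0,"dz":0,"ax":0,"ay":0,"az":0}]' >/dev/null; python3 -c 'from h import *;where()'
```

```text
t 25.45 board 24.1 -29.5 z 36.3 yaw -0.0006 Fb 0.28 -0.3 -0.58 grip 0.0255
```

```bash
python3 -m pendant '[{"dx":0.5,"dy":0,"dz":0,"ax":0,"ay":0,"az":0},{"dx":0.8,"dy":0,"dz":0,"ax":0,"ay":0,"az":0}]' >/dev/null; python3 -c 'from h import *;where()'
```

```text
t 25.65 board 25.0 -29.5 z 36.3 yaw -0.0004 Fb 0.81 0.48 0.08 grip 0.0259
```

```bash
python3 -m pendant '[{"dx":0.5,"dy":0,"dz":0,"ax":0,"ay":0,"az":0}]' >/dev/null; python3 -c 'from h import *;where()'
```

```text
t 25.75 board 25.5 -29.6 z 36.3 yaw -0.0003 Fb -0.1 -0.14 0.26 grip 0.0256
```

```bash
python3 -m pendant '[{"dx":0.5,"dy":0,"dz":0,"ax":0,"ay":0,"az":0}]' >/dev/null; python3 -c 'from h import *;where()'
```

```text
t 25.85 board 26.0 -29.6 z 36.3 yaw -0.0003 Fb -1.7 -0.02 -0.63 grip 0.0253
```

```bash
python3 -m pendant '[{"dx":0.5,"dy":0,"dz":0,"ax":0,"ay":0,"az":0}]' >/dev/null; python3 -c 'from h import *;where()'
```

```text
t 25.95 board 26.0 -29.6 z 36.3 yaw -0.0002 Fb -4.61 -0.19 0.97 grip 0.026
```

Contact comes at 26.0 mm, the same as when it was pressed home, so the box never left the pad. One light press, then back away.

```bash
python3 -m pendant '[{"dx":0.5,"dy":0,"dz":0,"ax":0,"ay":0,"az":0},{"dx":1,"dy":0,"dz":0,"ax":0,"ay":0,"az":0},{"dx":1,"dy":0,"dz":0,"ax":0,"ay":0,"az":0},{"dx":1,"dy":0,"dz":0,"ax":0,"ay":0,"az":0}]' >/dev/null; python3 -c 'from h import *;where()'
python3 -m pendant '[{"dx":-1,"dy":0,"dz":0,"ax":0,"ay":0,"az":0},{"dx":-3,"dy":0,"dz":0,"ax":0,"ay":0,"az":0},{"dx":-8,"dy":0,"dz":0,"ax":0,"ay":0,"az":0},{"dx":-20,"dy":0,"dz":0,"ax":0,"ay":0,"az":0},{"dx":-35,"dy":0,"dz":-15,"ax":0,"ay":0,"az":0},{"dx":-40,"dy":0,"dz":-45,"ax":0,"ay":0,"az":0},{"dx":-40,"dy":0,"dz":-75,"ax":0,"ay":0,"az":0},{"dx":-40,"dy":0,"dz":-85,"ax":0,"ay":0,"az":0},{"dx":-40,"dy":0,"dz":-85,"ax":0,"ay":0,"az":0},{"dx":-40,"dy":0,"dz":-85,"ax":0,"ay":0,"az":0},{"dx":-40,"dy":0,"dz":-85,"ax":0,"ay":0,"az":0}]' >/dev/null; python3 - <<'E'
from h import *
where()
c=camera("wrist");T=tool()@c['T_tool_cam'];g=c['frame']
# check: brown gap between box -y edge and rail: predicted pixels of rail face top & box edge, scan along y at box mid
ref=np.linalg.inv(T)
for x in (.06,.10):
    out=[]
    for y in np.arange(-.105,-.06,.003):
        P=np.r_[O+x*XB+y*YB,.031];q=(ref@np.r_[P,1])[:3];p=q[:2]/q[2];p=p*(1+c['k1']*(p@p));K=c['camera_matrix'];u,v=int(K[0,0]*p[0]+K[0,2]),int(K[1,1]*p[1]+K[1,2])
        out.append((int(y*1000),u,v,tuple(int(i) for i in g[v,u])) if 0<=u<512 and 0<=v<384 else None)
    print(out)
E
```

```text
t 26.35 board 26.1 -29.5 z 36.3 yaw -0.0006 Fb -8.16 -0.53 1.96 grip 0.0257
t 27.45 board -12.7 -28.7 z 120.0 yaw -0.0003 Fb -0.44 1.0 0.44 grip 0.0258
[(-105, 350, 120, (137, 217, 225)), (-102, 347, 120, (120, 196, 214)), (-98, 343, 120, (64, 125, 190)), (-95, 339, 120, (61, 122, 182)), (-92, 335, 120, (65, 127, 191)), (-89, 331, 120, (62, 125, 189)), (-86, 327, 120, (43, 87, 129)), (-83, 324, 120, (49, 90, 132)), (-80, 320, 120, (81, 223, 224)), (-77, 316, 120, (48, 92, 134)), (-74, 312, 120, (49, 95, 135)), (-71, 308, 120, (77, 221, 222)), (-68, 305, 120, (193, 226, 225)), (-65, 301, 120, (224, 227, 224)), (-62, 297, 120, (225, 229, 224))]
[(-105, 356, 64, (132, 211, 225)), (-102, 352, 64, (75, 145, 191)), (-98, 348, 64, (69, 202, 224)), (-95, 344, 64, (73, 212, 222)), (-92, 340, 64, (75, 216, 223)), (-89, 336, 64, (71, 203, 219)), (-86, 332, 64, (42, 80, 116)), (-83, 328, 64, (45, 91, 122)), (-80, 324, 64, (77, 218, 220)), (-77, 320, 64, (42, 79, 112)), (-74, 316, 64, (40, 79, 116)), (-71, 312, 64, (58, 155, 169)), (-68, 308, 64, (75, 216, 222)), (-65, 304, 64, (89, 204, 213)), (-62, 300, 64, (143, 192, 202))]
```

The box meets the rail with no deck showing between them. The fingers are clear, so I'm handing the job in.

```bash
python3 -c 'from plant import *;print(finish_job())'
```

```text
the job is handed in; nothing more can be done
None
```

The job is handed in at about 27 s: the box was pressed on the stop, then the rail (13–15 N at the wrist for over 1 s each), re-pressed lightly on the stop (about 8 N), and left square in the corner touching both, with the arm clear and nothing else touched.

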